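Cock the ball of a rolling-ball tack tester

ROBOT

A 6-joint arm with a two-finger parallel gripper is mounted at the origin on a cart in front of the work surface, level with it; the furniture and walls round the work are solid. World frame = base frame: x ahead of the robot, y to its left, z up, the work surface at z = 0. Lengths are in m, angles in rad, forces in N, time in s.
With the tool pointing down it reaches from about 0.25 to 0.775 m from the base axis. Payload 4 kg.
Tool frame: the origin (TCP) lies at the centre of the arm's flange, where the gripper is bolted on; the fingertips stand ahead of it and the grasp point (between the pads) lies 180 mm ahead of it (robot.tcp_to_tips is the z of the fingertips in the tool frame, in m); z points along the fingers, y is the direction in which the jaws open and shut (so a half turn about z gives the same grasp; the last joint's range is limited). The gripper opens to 94 mm and grips with 3 to 60 N. Pads are 16 mm wide; open, the fingers measure 119 mm over their backs; the gripper's body (75 mm by 177 mm) begins 78 mm behind the grasp point.
Start: joints at [1.215, 0.087, 1.371, -0, 1.684, -0.103], TCP at [0.138, 0.533, 0.405] pointing down, gripper open.
Joint ranges: [-3.1, 3.1], [-0.76, 2.03], [0.27, 2.55], [-1.08, 4.22], [0.17, 2.65], [-2.57, 2.57]. Speed limits (rad/s): [2.79, 2.79, 3.14, 3.14, 3.14, 3.14].

INTERFACE

Orientations are given as [roll, pitch, yaw] about the fixed x, y, z axes, in that order (R = Rz(yaw) Ry(pitch) Rx(roll)).
In Python, from bench import robot gives the robot as it stands.
- The arm moves only by the tool move_arm, never from a script. Its argument "increments" is a list that holds one entry, the list of rows, each a list of 7 numbers: the opening, from 0 (shut) to 1 (fully open), then the shift along the tool's x, y, z as a fraction of full scale, then the turn, a rotation vector about the tool's x, y, z as a fraction of full scale. In form: [[[jaw, dx, dy, dz, rx, ry, rz], ...]]. A call has 1 to 8 rows; each row is the pose to reach, as a shift and turn from the pose commanded when the call began, along the tool's axes at that moment; what a row does not reach only later rows make up. Full scale, the value 1, is 0.1 m for a shift and pi/2 rad for a turn. A row lasts 1/12 s, in which the tool goes at most 41.7 mm and 7.16 degrees, less where a joint would pass 70% of its speed; a pose out of reach is approached as far as the arm can. A call with a number of a shift or a turn outside -1 to 1 is refused whole. A call with a gripper value outside its range is refused whole. The fingers move at their own pace and stop on an object; the grip force is fixed at half the most. Time passes only in rows, so rows that repeat a pose let the fingers close. It gives the time, the measured TCP pose, the force and the opening at its end, in the units of the state.
- robot.get_obs(): the state, without advancing time (a new reading comes with each control period).
- robot.snapshot(name): name is "scene" or "top"; returns (picture, depth): 384x512x3 uint8, red, green, blue; 384x512 float32, m along the optical axis (not along the pixel's ray), 0 where there is no reading.
- robot.camera_params(name): a dict with "mtx" (3x3 intrinsics, pixels), "R" (3x3) and "t" (3): a world point X has camera coordinates R X + t. Camera axes: x right, y down, z forward; pixel columns grow to the right and rows downward; lengths in m; the calibration is good to about 2 mm. A picture is of the moment at which its call begins. camera_params takes no time and is no camera call.
- robot.close_job(): hands the job in, once; it reports no verdict.
The state is a dict: "time": time; "joint_positions": joint angles; "qvel": joint speeds; "joint_torque": joint torques, N m; "tool_pos": TCP position; "ee_rot": TCP orientation; "wrist_force": force on the tool from outside, world axes, zero at the start; "wrist_torque": the same for the moment, N m; "width": finger opening in m.
Only numpy, scipy, OpenCV 4.12 (cv2) and the standard library are available. Lean on these libraries where they do the work, as an engineer would, in place of code of your own. Each camera call takes 0.05 s, during which the arm holds its last target.

TASK

Make the ball-run tester on the bench ready for its next test, using only pushes of the fingertips. First slide the carriage with the tape strip up against the foot of the sloping chute so that the gutter runs through without a gap; then nudge the steel ball along the carriage and up the chute with a fingertip behind it all the way, past the spring catch to the top stop, so that it stays behind the raised catch when you let go. Do not pick the ball up, flick it or let it run away, and leave the other things on the bench where they are.

Things in the scene. Friction and masses are not known exactly. Their poses are not given: they have to be found in the camera images.
- tester: Tester's frame, fixed to the bench: grey base plate 410 x 92 mm (x -243 to +167 mm), top at z = 16 mm. Origin on the bench under the chute's foot; x along the gutter (centre line y = 0) towards the chute's high end, z up. Dark uprights at x = 114 to 136 mm beside the chute (y = +-22 to 27 mm) stay below its lips; the rest of the frame stays below z = 41 mm.
- chute: Aluminium chute, fixed, rising at 20 degrees (0.349 rad). Origin on the gutter floor at its foot (tester x, y, z = 0, 0, 34 mm), x up the slope, z square to the floor. Gutter (chute and carriage alike): floor 12 mm wide, 45 degree flanks, lips 7 mm above the floor, 41 mm wide overall, open above. Top stop: face at x = 150 mm, 25 mm high; a ball touching it has its centre at x = 137 mm.
- catch (a joint): Spring catch in the chute's floor, rad: 0 = raised, about 0.63 = pressed flush. A ball pushed up the chute presses it down (about 1 N) and it springs up by itself behind the ball once the ball is within 2 mm of the top stop. Let go, the ball rolls back about 3 mm and rests on it, centre at chute x = 134 mm.
- catch_tip (a point): Tip of the catch: a 6 mm wide steel pawl; raised, it stands 4.5 to 6 mm above the chute's floor at chute x = 124.5 mm, y = 0. A fingertip 8 mm or more above the floor clears it.
- carriage (a joint): Gap between carriage and chute foot, m: 0 = butted against the chute, up to 0.055 = drawn out. The carriage is a level gutter piece 168 mm long, floor 34 mm above the bench, a tape strip on its floor; it slides along the tester's x axis, needs about 2 to 3 N and stays where it is left.
- carriage_end (a point): Centre of the outer face of the carriage's end block, the face to push on (it looks along the tester's -x), 47 mm above the bench. The block is 41 mm wide, 10 mm thick, its upper edge 60 mm above the bench; with the rubber buffer on its inner side it reaches 14 mm inwards from this point.
- ball: Polished steel ball, 25.4 mm diameter, about 67 g; origin at its centre (axes turn as it rolls). It starts at rest in the carriage's gutter, centre 46.7 mm above the bench (12.7 mm above the gutter floor), with over 50 mm free between it and the end block. On the chute it runs back down as soon as nothing is behind it; on the level it soon comes to rest.
- ball_block: Bystander, fixed: wooden block 170 x 44 x 18 mm behind the tester with five smaller steel balls and one empty hole. Not to be used.
- tape_roll: Bystander: brown roll of tape lying flat, 94 mm diameter, 48 mm high; origin under its centre.
- tweezers: Bystander: steel tweezers lying flat, 127 mm long, 9 mm high.
- petri_dish: Bystander: closed petri dish 62 mm diameter, 13 mm high; origin under its centre.
- scissors: Bystander: scissors with dark green handles lying flat, 206 mm long, 11 mm high.
- reagent_amber: Bystander: amber bottle with a black cap, 54 mm diameter, 108 mm high; origin under its centre.
- beaker: Bystander: glass beaker 55 mm diameter, 68 mm high; origin under its centre.

How it is judged:
By the outcome, as a careful person would: the job done as asked, in the order asked, and still so for the second after the job is handed in, with the robot touching nothing.
It also fails if it takes over 48 s, if anything falls off the work surface, if the arm or the gripper's body presses on something with over 40 N, if the wrist force passes 120 N, or if a joint passes its speed limit or range.

## Working session

There is one attempt and no reset: what is moved stays moved. The work goes in short steps, Python scripts to look and compute and a tool call to move; the robot and the scene stay as the last step left them, time stands still between calls to the robot, and variables do not carry over. Pictures are saved under pics/ and viewed, and the job is handed in when it is done.

Besides the shell and the picture viewer there is one more tool, called as name(argument=value, ...), one argument or row to a line, values as JSON. move_arm: Moves the arm, as the interface text tells. Its arguments: {"type":"object","properties":{"increments":{"type":"array","items":{"type":"array","items":{"type":"array","items":{"type":"number","minimum":-1,"maximum":1}}}}},"required":["increments"]}

```bash
ls; mkdir -p pics; python3 - <<'E'
from bench import robot
import cv2,numpy as np
for n in ("scene","top"):
    p,d=robot.snapshot(n)
    np.savez(f"{n}0.npz",p=p,d=d)
    cv2.imwrite(f"pics/{n}0.png",cv2.resize(p[:,:,::-1],(800,600),interpolation=cv2.INTER_CUBIC))
    print(n,robot.camera_params(n))
print(robot.get_obs(), robot.tcp_to_tips)
E
```

```text
pics
scene {'mtx': array([[391.5237444,   0.       , 249.4334315],
       [  0.       , 391.5237444, 188.3314501],
       [  0.       ,   0.       ,   1.       ]]), 'R': array([[ 0.50081055, -0.8653572 , -0.01859313],
       [-0.61798735, -0.34244406, -0.70768898],
       [ 0.60603665,  0.36590843, -0.7062794 ]]), 't': array([-0.32796104,  0.40372963,  0.98616513])}
top {'mtx': array([[423.62255384,   0.        , 261.88250212],
       [  0.        , 423.62255384, 193.62657081],
       [  0.        ,   0.        ,   1.        ]]), 'R': array([[ 0.00149739, -0.99991846,  0.01268162],
       [-0.98382049, -0.00374498, -0.17911789],
       [ 0.17915078, -0.01220823, -0.98374588]]), 't': array([-0.02449793,  0.59794516,  1.2009141 ])}
{'time': 0.1, 'joint_positions': array([ 1.21490765e+00,  8.78499271e-02,  1.37209072e+00,  3.46028799e-06,
        1.68361353e+00, -1.03077887e-01]), 'qvel': array([-0.00168124, -0.0008949 , -0.00195463, -0.00024887, -0.00053116,
        0.00013977]), 'joint_torque': array([ 2.05572964e-03, -3.41254914e+01, -3.03300405e+01,  7.18555832e-02,
        3.04866547e-02, -9.47320200e-05]), 'tool_pos': array([0.13752318, 0.53241564, 0.40364418]), 'ee_rot': array([-3.13964189e+00, -2.05252886e-04,  2.88878205e+00]), 'wrist_force': array([-0.05385548,  0.22143749,  0.29374027]), 'wrist_torque': array([0.00746754, 0.04597924, 0.00656871]), 'width': 0.09408488269927741} 0.1992
```

```bash
ls pics
```

```text
scene0.png
top0.png
```

View pics/scene0.png

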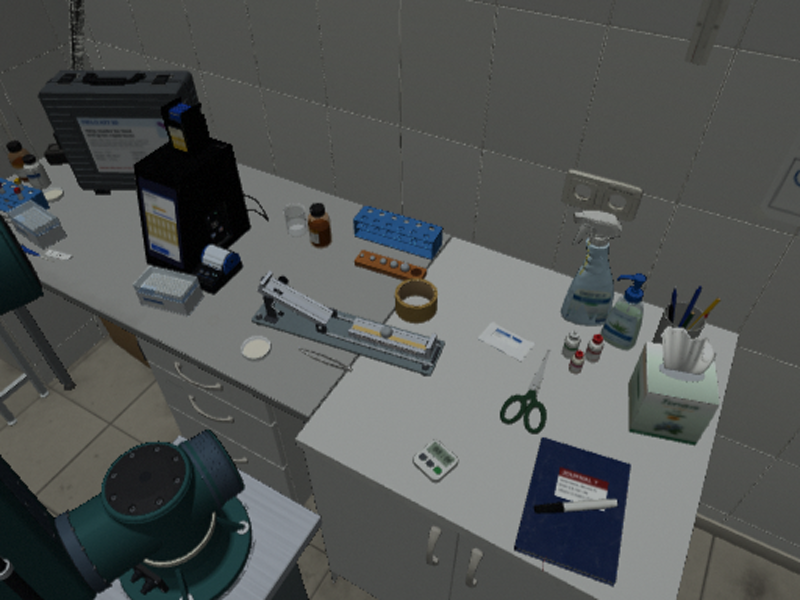

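View pics/top0.png

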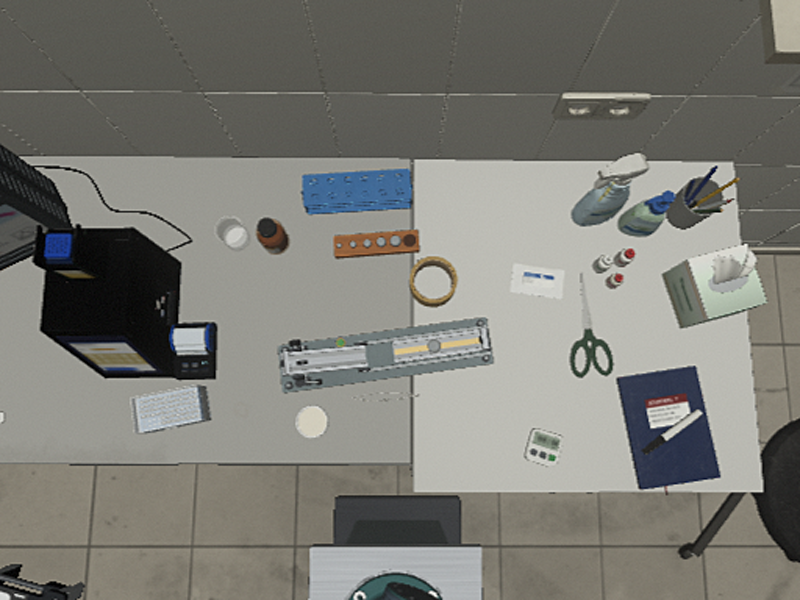

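```bash
cat > h.py <<'E'
import numpy as np,cv2
from bench import robot
def crop(n,f,out,box,s):
    p=np.load(f)['p'] if isinstance(f,str) else f
    x0,y0,x1,y1=box
    c=cv2.resize(p[y0:y1,x0:x1,::-1],None,fx=s,fy=s,interpolation=cv2.INTER_CUBIC)
    for x in range((x0//10+1)*10,x1,10):
        cv2.line(c,((x-x0)*s,0),((x-x0)*s,6),(0,0,255),1)
        if x%20==0: cv2.putText(c,str(x),((x-x0)*s-10,18),0,.4,(0,0,255),1)
    for y in range((y0//10+1)*10,y1,10):
        cv2.line(c,(0,(y-y0)*s),(6,(y-y0)*s),(0,0,255),1)
        cv2.putText(c,str(y),(8,(y-y0)*s+4),0,.4,(0,0,255),1)
    cv2.imwrite(out,c)
def ray(n,u,v,z):
    P=robot.camera_params(n);R,t=P['R'],P['t']
    d=R.T@np.linalg.inv(P['mtx'])@np.array([u,v,1.]);c=-R.T@t
    return c+d*(z-c[2])/d[2]
def proj(n,X):
    P=robot.camera_params(n);q=P['mtx']@(P['R']@np.asarray(X,float)+P['t']);return q[:2]/q[2]
E
python3 - <<'E'
from h import *
crop('top','top0.npz','pics/topc.png',(170,195,330,265),5)
crop('scene','scene0.npz','pics/scc.png',(155,165,290,245),5)
E
```

```text
(no output)
```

View pics/topc.png

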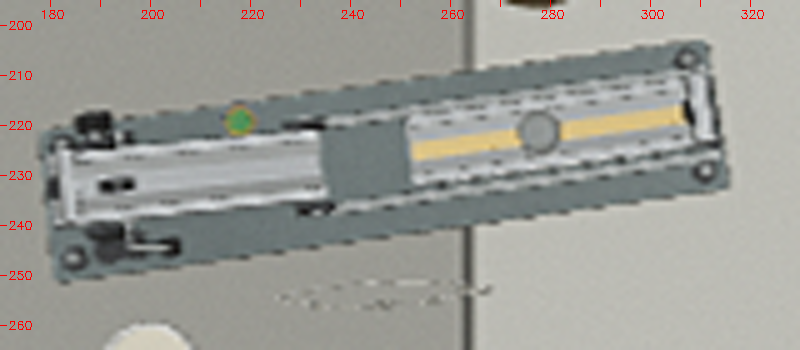

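View pics/scc.png

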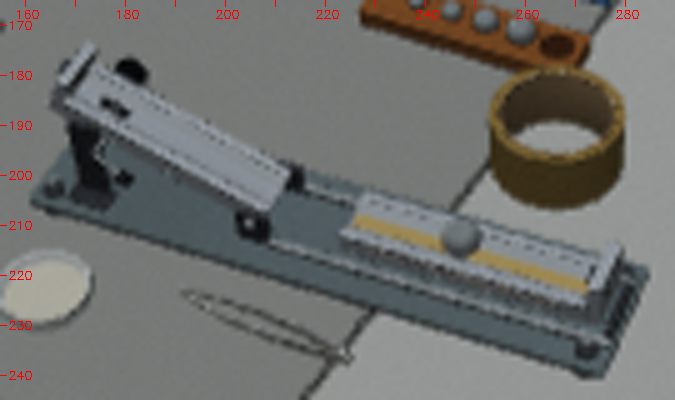

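```bash
python3 - <<'E'
from h import *
from scipy.optimize import least_squares
C=[(.167,.046),(-.243,.046),(-.243,-.046),(.167,-.046)]
def W(p,q): 
    c,s=np.cos(p[2]),np.sin(p[2]); return np.array([p[0]+c*q[0]-s*q[1],p[1]+s*q[0]+c*q[1],q[2]])
# x towards +world y; tester y -> world -x
obs=[('top',(178,221.4),(.167,-.046,.016)),('top',(311.6,203.4),(-.243,-.046,.016)),('top',(315.6,232.6),(-.243,.046,.016)),('top',(181.6,251.4),(.167,.046,.016)),
('scene',(161,206),(.167,.046,.016)),('scene',(275.4,240.6),(-.243,.046,.016)),('scene',(285,218.6),(-.243,-.046,.016))]
# rotate: tester x = +world y => tester y = -world x => near side (towards robot, -world x) is +y
f=lambda p,o=obs:np.concatenate([proj(n,W(p,q))-u for n,u,q in o])
r=least_squares(f,[.45,0,1.57]);print(r.x,np.round(r.fun,1))
p=r.x
for n in('top','scene'):
  oo=[o for o in obs if o[0]==n]; print(n,least_squares(lambda p:f(p,oo),p).x)
def loc(n,u,v,z):
    X=ray(n,u,v,z); c,s=np.cos(p[2]),np.sin(p[2]);d=X[:2]-p[:2];return np.round(1e3*np.array([c*d[0]+s*d[1],-s*d[0]+c*d[1]]),1)
print('ball top',loc('top',277.6,221.4,.0467),'scene',loc('scene',155+461/5,165+238/5,.0467))
print('end top',loc('top',312.6,216.4,.060))
print('carriage inner',loc('top',170+410/5,195+152/5,.034))
print('chute foot',loc('top',170+325/5,195+162/5,.04))
np.save('p.npy',p)
for n,s in(('top',5),('scene',5)):
    im=np.load(n+'0.npz')['p'][:,:,::-1]
    x0,y0,x1,y1=(170,195,330,265) if n=='top' else (155,165,290,245)
    c=cv2.resize(im[y0:y1,x0:x1],None,fx=s,fy=s,interpolation=cv2.INTER_CUBIC)
    def L(a,b,col):
        a=(proj(n,W(p,a))-[x0,y0]+.5)*s;b=(proj(n,W(p,b))-[x0,y0]+.5)*s
        cv2.line(c,tuple(map(int,a)),tuple(map(int,b)),col,1)
    cs=[(x,y,.016) for x,y in C]
    for i in range(4):L(cs[i],cs[(i+1)%4],(0,0,255))
    t=np.radians(20)
    ch=lambda x,y,z:(x*np.cos(t)-z*np.sin(t),y,.034+x*np.sin(t)+z*np.cos(t))
    for y in(-.0205,.0205):L(ch(0,y,.007),ch(.15,y,.007),(255,0,0))
    for y in(-.006,.006):L(ch(0,y,0),ch(.15,y,0),(255,0,0));
    for y in(-.006,.006):L((-.05,y,.034),(-.21,y,.034),(0,255,0));
    for y in(-.0205,.0205):L((-.05,y,.041),(-.21,y,.041),(0,255,0));
    for k in range(15): L((-.19-.005*k,-.0205,.060),(-.19-.005*k,.0205,.060),(0,255,255)) if k%2==0 else 0
    cv2.imwrite(f'pics/fit_{n}.png',c)
E
```

```text
[0.49679351 0.05704392 1.71100152] [ 0.1  0.   0.7 -0.3  1.6  0.4 -0.3  0.5 -1.3 -1.6 -0.1 -0.8 -0.2 -0.1]
top [0.49732463 0.05859738 1.71043031]
scene [0.4944898  0.05394399 1.7153573 ]
ball top [-128.    -1.7] scene [-131.6   -0.9]
end top [-230.7   -0.8]
carriage inner [-51.7  -1.7]
chute foot [-1.2 -2. ]
```

View pics/fit_top.png

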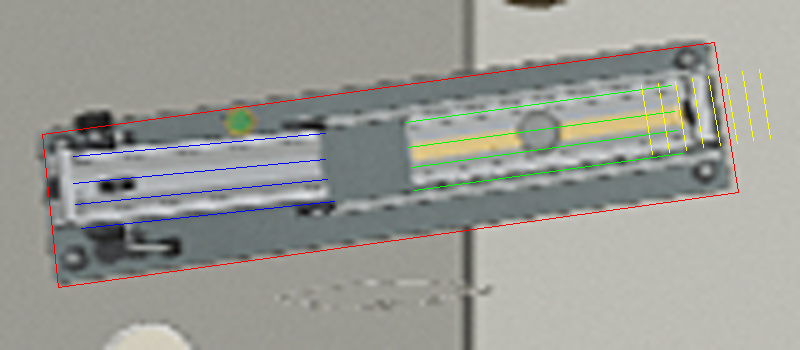

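View pics/fit_scene.png

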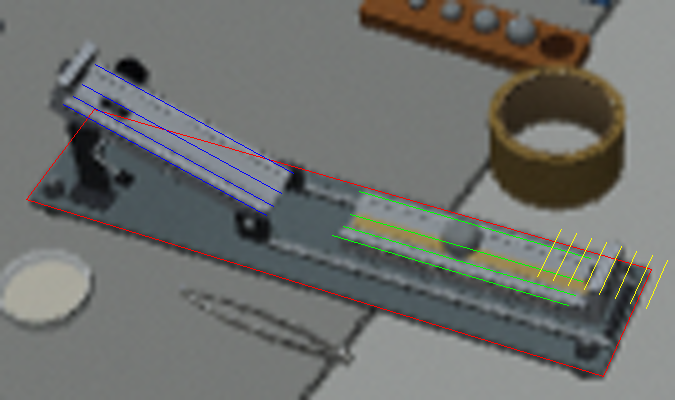

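move_arm(
  increments=[
    [[0,-0.4,-0.4,0,0,0,0.08],[0,-0.8,-0.8,0,0,0,0.16],[0,-1,-1,0,0,0,0.24],[0,-1,-1,0,0,0,0.32],[0,-1,-1,0,0,0,0.4],[0,-1,-1,0,0,0,0.48],[0,-1,-1,0,0,0,0.56],[0,-1,-1,0,0,0,0.63]],
  ],
)

```text
time: 0.77
tool_pos: [0.2095, 0.4103, 0.4042]
ee_rot: [-3.141, 0.0, 1.893]
wrist_force: [-0.2, 0.3, 0.0]
width: 0.0439
```

```bash
cat >> h.py <<'E'
from scipy.spatial.transform import Rotation as Ro
p=np.array([.498,.0578,1.7105])
def pose():
    o=robot.get_obs(); return o['tool_pos'],Ro.from_euler('xyz',o['ee_rot']),o
def tl(X): # world->tester mm
    c,s=np.cos(p[2]),np.sin(p[2]);d=X[:2]-p[:2];return 1e3*np.array([c*d[0]+s*d[1],-s*d[0]+c*d[1],X[2]])
def go(tx,ty,tz,pitch=0):
    """tip target in tester mm; prints increments"""
    t,R,o=pose()
    Rt=Ro.from_euler('z',p[2])*Ro.from_euler('x',np.pi)*Ro.from_euler('y',np.radians(pitch))
    tip=t+R.apply([0,0,robot.tcp_to_tips])
    tipT=tl(tip); print('t',round(o['time'],2),'tip tester mm',np.round(tipT,1),'F',np.round(Ro.from_euler('z',-p[2]).apply(o['wrist_force']),1),'w',round(o['width'],4))
    c,s=np.cos(p[2]),np.sin(p[2])
    G=np.array([p[0]+(c*tx-s*ty)/1e3,p[1]+(s*tx+c*ty)/1e3,tz/1e3])
    Tt=G-Rt.apply([0,0,robot.tcp_to_tips])
    print('shift',np.round(R.inv().apply(Tt-t)/.1,3),'turn',np.round((R.inv()*Rt).as_rotvec()/(np.pi/2),3),'joints',np.round(o['joint_positions'],2))
E
sed -i 's/tl(X): # world->tester mm/tl(X):/; s/return 1e3\*np.array(\[c\*d\[0\]+s\*d\[1\],-s\*d\[0\]+c\*d\[1\],X\[2\]\])/return 1e3*np.array([c*d[0]+s*d[1],-s*d[0]+c*d[1],X[2]])/' h.py
python3 -c "
from h import *
go(-260,0,150)"
```

```text
t 0.77 tip tester mm [389.1 236.7 205. ] F [0.4 0.2 0. ] w 0.0439
shift [-6.813  1.152  0.552] turn [-0.     0.     0.116] joints [ 0.98 -0.11  1.57  0.    1.69  0.65]
```

move_arm(
  increments=[
    [[0,-0.4,0.2,0,0,0,0.06],[0,-0.8,0.5,0,0,0,0.116],[0,-1,0.7,0,0,0,0.116],[0,-1,0.7,0,0,0,0.116]],
  ],
)

```text
time: 1.1
tool_pos: [0.312, 0.3357, 0.4039]
ee_rot: [3.14, 0.003, 1.709]
wrist_force: [-0.3, 0.7, 0.8]
width: 0.0174
```

```bash
python3 -c "
from h import *
go(-262,0,150)"
```

```text
t 1.1 tip tester mm [300.5 145.2 204.7] F [0.8 0.2 0.8] w 0.0174
shift [-5.627  1.461  0.567] turn [ 0.001  0.002 -0.001] joints [ 0.7  -0.12  1.58 -0.    1.69  0.56]
```

move_arm(
  increments=[
    [[0,-0.4,0.2,0,0,0,0],[0,-0.8,0.4,0,0,0,0],[0,-1,0.5,0,0,0,0]],
  ],
)

```text
time: 1.35
tool_pos: [0.3726, 0.2454, 0.4042]
ee_rot: [-3.141, 0.001, 1.717]
wrist_force: [0.1, 0.1, -0.1]
width: 0.0006
```

move_arm(
  increments=[
    [[0,-0.4,0.2,0,0,0,0],[0,-0.8,0.4,0,0,0,0],[0,-1,0.5,0,0,0,0]],
  ],
)

```text
time: 1.6
tool_pos: [0.4369, 0.1532, 0.4042]
ee_rot: [-3.141, 0.001, 1.716]
wrist_force: [-0.1, 0.3, 0.3]
width: 0.0005
```

move_arm(
  increments=[
    [[0,-0.4,0.2,0,0,0,0],[0,-0.8,0.4,0,0,0,0],[0,-1,0.4,0,0,0,0]],
  ],
)

```text
time: 1.85
tool_pos: [0.4919, 0.0599, 0.4037]
ee_rot: [-3.141, 0.001, 1.715]
wrist_force: [-0.2, 0.0, -0.4]
width: 0.0006
```

move_arm(
  increments=[
    [[0,-0.4,0,0,0,0,0],[0,-0.8,0,0,0,0,0],[0,-1,0,0,0,0,0]],
  ],
)

```text
time: 2.1
tool_pos: [0.5049, -0.0397, 0.4039]
ee_rot: [-3.14, 0.001, 1.714]
wrist_force: [0.7, 0.0, -0.6]
width: 0.0003
```

move_arm(
  increments=[
    [[0,-0.4,0,0.1,0,0,0],[0,-0.8,0,0.2,0,0,0],[0,-1,0,0.4,0,0,0],[0,-1,0,0.4,0,0,0]],
  ],
)

```text
time: 2.43
tool_pos: [0.5187, -0.1387, 0.3597]
ee_rot: [-3.134, -0.003, 1.712]
wrist_force: [-1.3, 0.5, -0.9]
width: 0.0006
```

```bash
python3 -c "
from h import *
go(-262,0,44)"
```

```text
t 2.43 tip tester mm [-196.9    8.3  160.5] F [ 0.6  1.2 -0.9] w 0.0006
shift [-0.649  0.076  1.162] turn [-0.005 -0.002  0.001] joints [-0.37  0.07  1.47 -0.    1.6  -0.51]
```

move_arm(
  increments=[
    [[0,-0.35,0.08,0,0,0,0],[0,-0.68,0.08,0.2,0,0,0],[0,-0.68,0.08,0.6,0,0,0],[0,-0.68,0.08,0.9,0,0,0],[0,-0.68,0.08,0.9,0,0,0],[0,-0.68,0.08,0.9,0,0,0]],
  ],
)

```text
time: 2.93
tool_pos: [0.5367, -0.2004, 0.273]
ee_rot: [-3.138, -0.004, 1.718]
wrist_force: [-0.2, -0.2, 0.6]
width: 0.0003
```

```bash
python3 -c "
from h import *
go(-260,0,46)
q,d=robot.snapshot('top');crop('top',q,'pics/t1.png',(170,195,340,265),4)
q,d=robot.snapshot('scene');crop('scene',q,'pics/s1.png',(155,165,300,245),5)"
```

```text
t 2.93 tip tester mm [-260.4   -1.6   73.8] F [-0.1  0.2  0.6] w 0.0003
shift [ 0.01  -0.023  0.278] turn [-0.003 -0.002  0.005] joints [-0.46  0.2   1.51  0.    1.44 -0.6 ]
```

View pics/s1.png

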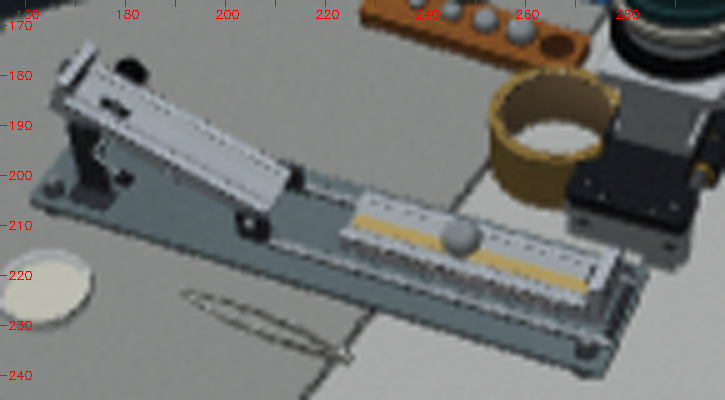

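View pics/t1.png

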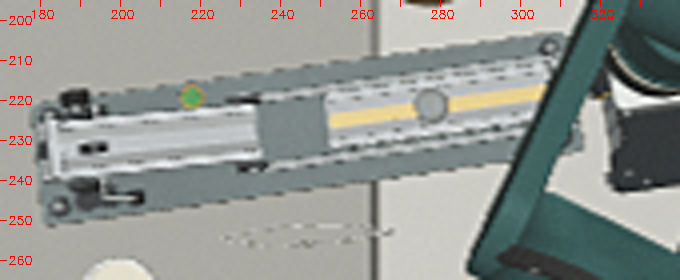

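```bash
python3 -c "
from h import *
t,R,o=pose()
for z in (0,.05,.1,.18,.1992): print(z,proj('scene',t+R.apply([0,0,z])))
q,d=robot.snapshot('scene');crop('scene',q,'pics/s2.png',(230,120,360,240),6)"
```

```text
0 [290.81863999 167.30670141]
0.05 [289.84622948 180.81536332]
0.1 [288.93563227 193.46531892]
0.18 [287.59324906 212.11361682]
0.1992 [287.2901877  216.32372499]
```

View pics/s2.png

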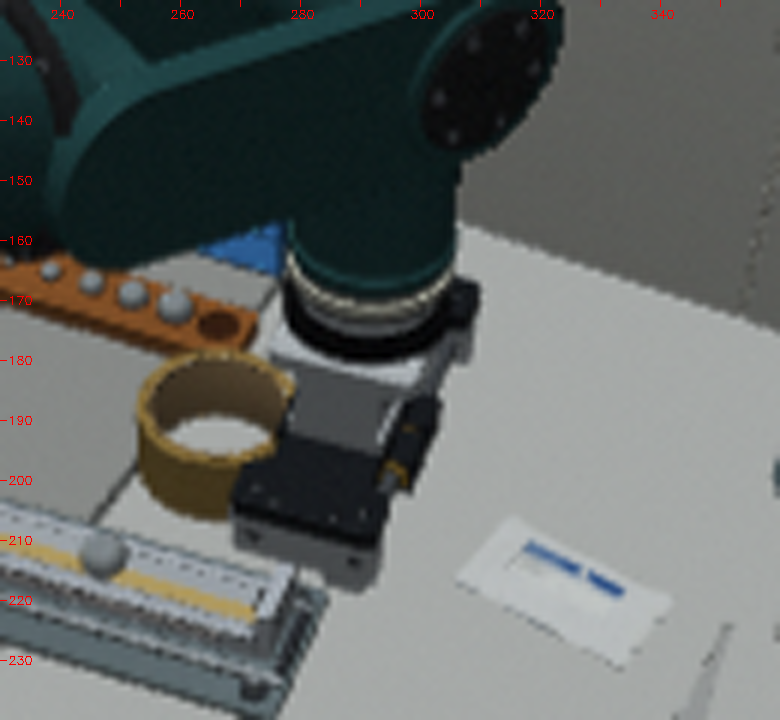

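move_arm(
  increments=[
    [[0,0,-0.02,0.15,0,0,0.005],[0,0,-0.02,0.29,0,0,0.005],[0,0,-0.02,0.29,0,0,0.005],[0,0.06,-0.02,0.29,0,0,0.005],[0,0.12,-0.02,0.29,0,0,0.005]],
  ],
)

```text
time: 3.5
tool_pos: [0.5339, -0.1899, 0.2479]
ee_rot: [3.138, 0.002, 1.709]
wrist_force: [-0.1, -0.2, 0.9]
width: 0.0005
```

```bash
python3 -c "
from h import *
go(-250,0,45)"
```

```text
t 3.5 tip tester mm [-250.7   -1.7   48.7] F [-0.2  0.1  0.9] w 0.0005
shift [ 0.003 -0.011  0.037] turn [ 0.002  0.001 -0.001] joints [-0.44  0.2   1.56  0.    1.38 -0.58]
```

move_arm(
  increments=[
    [[0,0.02,0,0.02,0,0,0],[0,0.04,0,0.03,0,0,0],[0,0.06,0,0.03,0,0,0],[0,0.08,0,0.03,0,0,0],[0,0.1,0,0.03,0,0,0],[0,0.12,0,0.03,0,0,0],[0,0.14,0,0.03,0,0,0],[0,0.16,0,0.03,0,0,0]],
  ],
)

```text
time: 4.17
tool_pos: [0.5312, -0.1746, 0.2428]
ee_rot: [3.141, 0.001, 1.709]
wrist_force: [-0.4, -1.7, -0.0]
width: 0.0005
```

```bash
python3 -c "
from h import *
go(-220,0,45)"
```

```text
t 4.17 tip tester mm [-235.    -0.5   43.6] F [-1.6  0.7 -0. ] w 0.0005
shift [ 0.148 -0.005 -0.014] turn [ 0.     0.001 -0.001] joints [-0.42  0.19  1.58 -0.    1.37 -0.56]
```

move_arm(
  increments=[
    [[0,0.02,0,0,0,0,0],[0,0.04,0,0,0,0,0],[0,0.06,0,0,0,0,0],[0,0.08,0,0,0,0,0],[0,0.1,0,0,0,0,0],[0,0.12,0,0,0,0,0],[0,0.14,0,0,0,0,0],[0,0.16,0,0,0,0,0]],
  ],
)

```text
time: 4.83
tool_pos: [0.5289, -0.1583, 0.2428]
ee_rot: [3.141, 0.0, 1.709]
wrist_force: [-0.6, -1.0, 1.0]
width: 0.0003
```

move_arm(
  increments=[
    [[0,0.02,0,0,0,0,0],[0,0.04,0,0,0,0,0],[0,0.06,0,0,0,0,0],[0,0.08,0,0,0,0,0],[0,0.1,0,0,0,0,0],[0,0.12,0,0,0,0,0],[0,0.14,0,0,0,0,0],[0,0.16,0,0,0,0,0]],
  ],
)

```text
time: 5.5
tool_pos: [0.5267, -0.1425, 0.2427]
ee_rot: [3.142, -0.0, 1.709]
wrist_force: [-0.0, -2.5, 1.1]
width: 0.0008
```

```bash
python3 -c "
from h import *
go(-187,0,45)
q,d=robot.snapshot('top');crop('top',q,'pics/t3.png',(170,195,340,265),4)
q,d=robot.snapshot('scene');crop('scene',q,'pics/s3.png',(155,165,300,245),5)"
```

```text
t 5.5 tip tester mm [-202.3   -0.5   43.5] F [-2.5  0.4  1.1] w 0.0008
shift [ 0.153 -0.005 -0.015] turn [ 0.    -0.    -0.001] joints [-0.37  0.17  1.61  0.    1.36 -0.51]
```

View pics/s3.png

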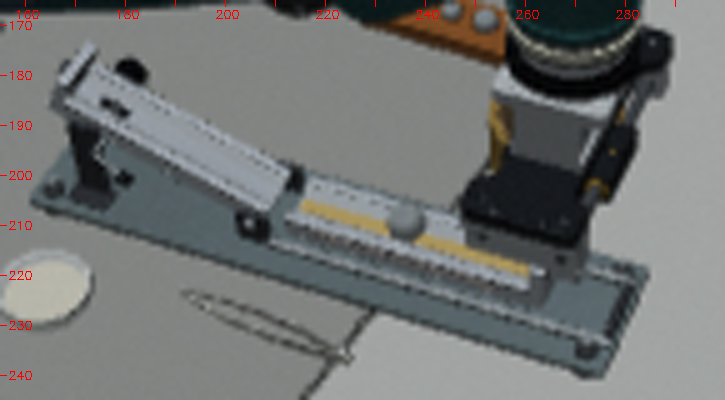

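View pics/t3.png

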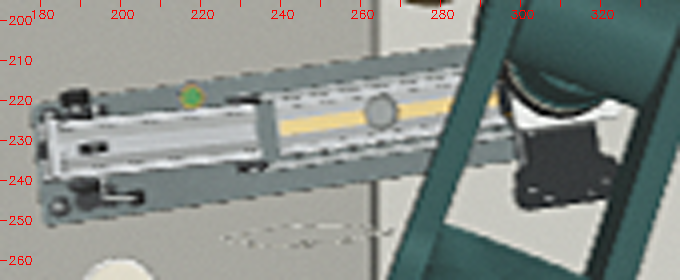

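move_arm(
  increments=[
    [[0,0.015,0,0,0,0,0],[0,0.03,0,0,0,0,0],[0,0.045,0,0,0,0,0],[0,0.06,0,0,0,0,0],[0,0.075,0,0,0,0,0],[0,0.09,0,0,0,0,0],[0,0.1,0,0,0,0,0],[0,0.11,0,0,0,0,0]],
  ],
)

```text
time: 6.27
tool_pos: [0.5252, -0.1316, 0.2425]
ee_rot: [-3.142, -0.0, 1.709]
wrist_force: [0.9, -1.9, 0.1]
width: 0.0004
```

```bash
python3 -c "
from h import *
go(-187,0,45)
q,d=robot.snapshot('top');crop('top',q,'pics/t4.png',(170,195,270,265),6)"
```

```text
t 6.27 tip tester mm [-191.3   -0.5   43.3] F [-2.  -0.6  0.1] w 0.0004
shift [ 0.043 -0.005 -0.017] turn [-0.    -0.    -0.001] joints [-0.35  0.16  1.62  0.    1.36 -0.49]
```

View pics/t4.png

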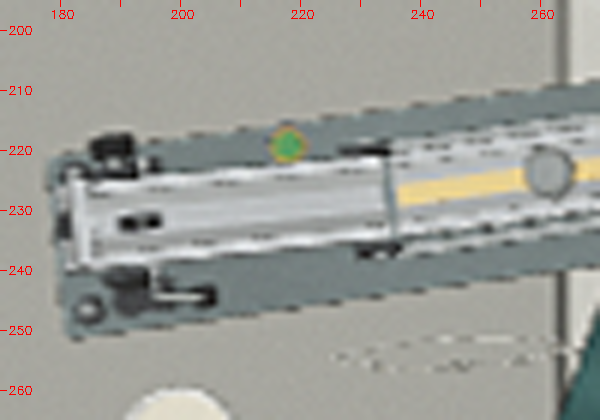

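Gap is nearly closed (a thin line at column 235). Small steps until the force rises.

move_arm(
  increments=[
    [[0,0.01,0,0,0,0,0],[0,0.02,0,0,0,0,0],[0,0.02,0,0,0,0,0]],
  ],
)

```text
time: 6.57
tool_pos: [0.5249, -0.1296, 0.2426]
ee_rot: [-3.141, -0.0, 1.709]
wrist_force: [0.2, -1.4, -0.5]
width: 0.0002
```

move_arm(
  increments=[
    [[0,0.01,0,0,0,0,0],[0,0.015,0,0,0,0,0],[0,0.015,0,0,0,0,0]],
  ],
)

```text
time: 6.82
tool_pos: [0.5247, -0.1281, 0.2426]
ee_rot: [-3.141, -0.0, 1.709]
wrist_force: [0.4, -1.1, -0.0]
width: -0.0002
```

```bash
python3 -c "
from h import *
go(-187,0,45)"
```

```text
t 6.82 tip tester mm [-187.8   -0.5   43.4] F [-1.2 -0.2 -0. ] w -0.0002
shift [ 0.009 -0.005 -0.016] turn [-0.    -0.    -0.001] joints [-0.34  0.15  1.63  0.    1.36 -0.48]
```

move_arm(
  increments=[
    [[0,0.01,0,0,0,0,0],[0,0.01,0,0,0,0,0]],
  ],
)

```text
time: 6.98
tool_pos: [0.5245, -0.1272, 0.2426]
ee_rot: [-3.141, -0.0, 1.709]
wrist_force: [0.4, -1.8, -0.8]
width: 0.0004
```

move_arm(
  increments=[
    [[0,0.01,0,0,0,0,0],[0,0.01,0,0,0,0,0]],
  ],
)

```text
time: 7.15
tool_pos: [0.5244, -0.1265, 0.2426]
ee_rot: [-3.142, 0.001, 1.709]
wrist_force: [-0.0, -3.5, -1.3]
width: 0.0004
```

move_arm(
  increments=[
    [[0,0.01,0,0,0,0,0],[0,0.01,0,0,0,0,0]],
  ],
)

```text
time: 7.32
tool_pos: [0.5243, -0.1261, 0.2426]
ee_rot: [-3.142, 0.003, 1.709]
wrist_force: [1.7, -5.8, -1.1]
width: 0.0006
```

```bash
python3 -c "
from h import *
go(-187,0,45)
q,d=robot.snapshot('top');crop('top',q,'pics/t5.png',(170,195,270,265),6)"
```

```text
t 7.32 tip tester mm [-186.3   -0.5   43.4] F [-6.  -0.9 -1.1] w 0.0006
shift [-0.013 -0.005 -0.016] turn [-0.     0.002 -0.001] joints [-0.34  0.15  1.63 -0.    1.36 -0.48]
```

View pics/t5.png

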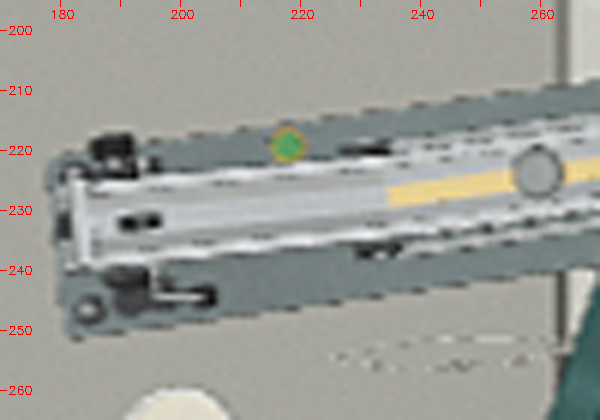

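move_arm(
  increments=[
    [[0,0.01,0,0,0,0,0],[0,0.01,0,0,0,0,0]],
  ],
)

```text
time: 7.53
tool_pos: [0.5243, -0.1257, 0.2427]
ee_rot: [3.141, 0.005, 1.709]
wrist_force: [0.9, -7.6, -2.6]
width: 0.0002
```

move_arm(
  increments=[
    [[0,-0.05,0,0,0,0,0],[0,-0.2,0,0,0,0,0],[0,-0.2,0,-0.3,0,0,0],[0,-0.2,0,-0.5,0,0,0],[0,-0.2,0,-0.5,0,0,0]],
  ],
)

```text
time: 7.95
tool_pos: [0.5283, -0.1452, 0.2977]
ee_rot: [3.133, 0.003, 1.709]
wrist_force: [0.2, -1.1, 0.8]
width: 0.0005
```

```bash
python3 -c "
from h import *
go(-130,0,75)
q,d=robot.snapshot('top');crop('top',q,'pics/t6.png',(170,195,300,265),6)
q,d=robot.snapshot('scene');crop('scene',q,'pics/s6.png',(155,165,300,245),5)
print(tl(ray('top',259.5,223.5,.0467)))"
```

```text
t 7.95 tip tester mm [-205.8   -3.3   98.5] F [-1.1 -0.1  0.8] w 0.0005
shift [ 0.753 -0.02   0.233] turn [ 0.005  0.002 -0.001] joints [-0.37  0.13  1.54  0.    1.46 -0.51]
[-74.88169853  -1.57586737  46.7       ]
```

View pics/t6.png

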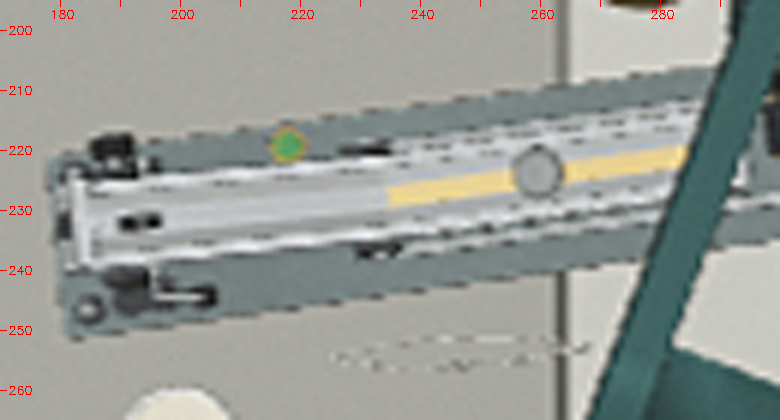

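View pics/s6.png

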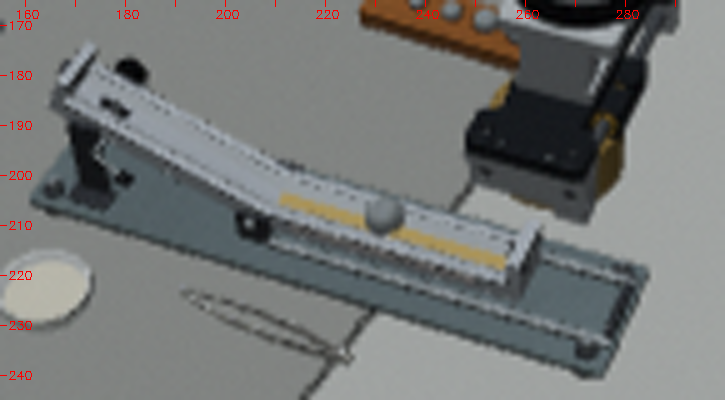

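move_arm(
  increments=[
    [[0,0.3,0,0,0,0,0],[0,0.6,0,0,0,0,0],[0,0.8,0,0,0,0,0],[0,0.8,0,0.2,0,0,0],[0,0.8,0,0.45,0,0,0],[0,0.8,0,0.48,0,0,0],[0,0.8,0,0.48,0,0,0]],
  ],
)

```text
time: 8.63
tool_pos: [0.5146, -0.0645, 0.2412]
ee_rot: [-3.134, -0.003, 1.709]
wrist_force: [0.2, -0.3, 0.1]
width: 0.0004
```

```bash
python3 -c "
from h import *
go(-100,-1,43.5)
q,d=robot.snapshot('scene');crop('scene',q,'pics/s7.png',(155,165,300,245),5)"
```

```text
t 8.63 tip tester mm [-122.8    2.1   42. ] F [-0.3 -0.1  0.1] w 0.0004
shift [ 0.234  0.016 -0.014] turn [-0.005 -0.002 -0.001] joints [-0.23  0.11  1.68  0.    1.36 -0.37]
```

View pics/s7.png

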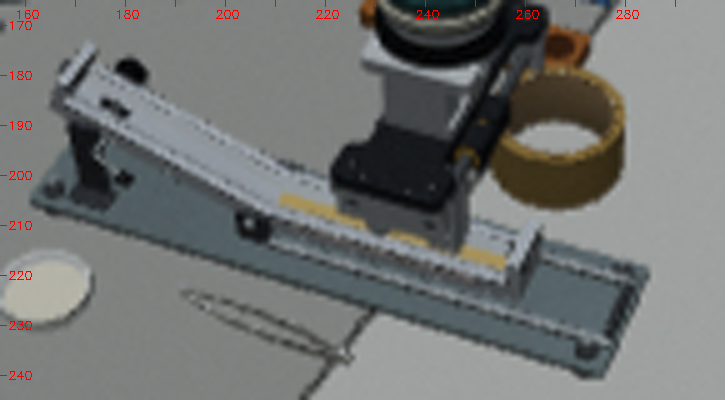

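move_arm(
  increments=[
    [[0,0.04,0,-0.01,0,0,0],[0,0.08,0,-0.01,0,0,0],[0,0.11,0,-0.01,0,0,0],[0,0.14,0,-0.01,0,0,0],[0,0.16,0,-0.01,0,0,0],[0,0.18,0,-0.01,0,0,0],[0,0.19,0,-0.01,0,0,0],[0,0.2,0,-0.01,0,0,0]],
  ],
)

```text
time: 9.35
tool_pos: [0.5131, -0.0449, 0.2457]
ee_rot: [3.141, -0.0, 1.709]
wrist_force: [-1.0, -0.1, 1.5]
width: 0.0006
```

```bash
python3 -c "
from h import *
go(-23,-1,43.5)"
```

```text
t 9.35 tip tester mm [-103.8   -0.7   46.5] F [0.  1.  1.5] w 0.0006
shift [0.808 0.003 0.03 ] turn [ 0.    -0.    -0.001] joints [-0.2   0.1   1.68  0.    1.36 -0.34]
```

move_arm(
  increments=[
    [[0,0,0,0.015,0,0,0],[0,0,0,0.03,0,0,0],[0,0.01,0,0.035,0,0,0],[0,0.02,0,0.035,0,0,0],[0,0.03,0,0.035,0,0,0],[0,0.04,0,0.035,0,0,0],[0,0.05,0,0.035,0,0,0],[0,0.06,0,0.035,0,0,0]],
  ],
)

```text
time: 10.02
tool_pos: [0.5123, -0.039, 0.2422]
ee_rot: [3.141, -0.0, 1.709]
wrist_force: [0.3, 0.1, 0.9]
width: 0.0003
```

```bash
python3 -c "
from h import *
go(-23,-1,43)"
```

```text
t 10.02 tip tester mm [-97.9  -0.7  43. ] F [ 0.1 -0.3  0.9] w 0.0003
shift [0.749 0.002 0.   ] turn [ 0.    -0.    -0.001] joints [-0.19  0.1   1.69  0.    1.35 -0.32]
```

move_arm(
  increments=[
    [[0,0.01,0,0,0,0,0],[0,0.02,0,0,0,0,0],[0,0.03,0,0,0,0,0],[0,0.04,0,0,0,0,0],[0,0.05,0,0,0,0,0],[0,0.06,0,0,0,0,0],[0,0.07,0,0,0,0,0],[0,0.08,0,0,0,0,0]],
  ],
)

```text
time: 10.68
tool_pos: [0.5112, -0.0311, 0.2421]
ee_rot: [-3.142, -0.0, 1.709]
wrist_force: [1.1, -0.2, 1.2]
width: 0.0004
```

```bash
python3 -c "
from h import *
go(-23,-1,43)
q,d=robot.snapshot('scene');crop('scene',q,'pics/s8.png',(155,165,300,245),5)
q,d=robot.snapshot('top');crop('top',q,'pics/t8.png',(170,195,300,265),6)"
```

```text
t 10.68 tip tester mm [-89.9  -0.7  42.9] F [-0.4 -1.1  1.2] w 0.0004
shift [ 0.669  0.002 -0.   ] turn [-0.    -0.    -0.001] joints [-0.17  0.1   1.69  0.    1.35 -0.31]
```

View pics/s8.png

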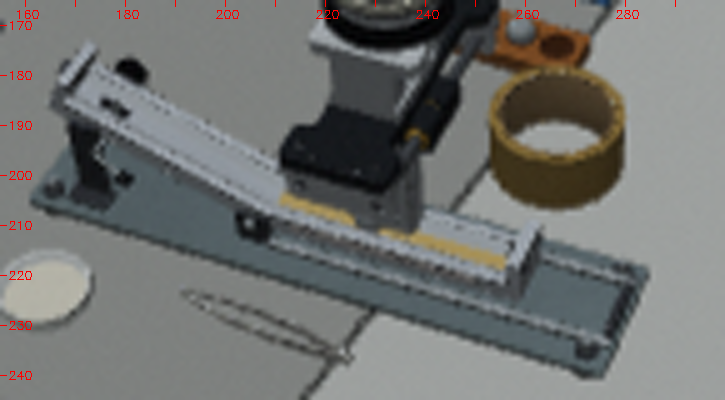

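View pics/t8.png

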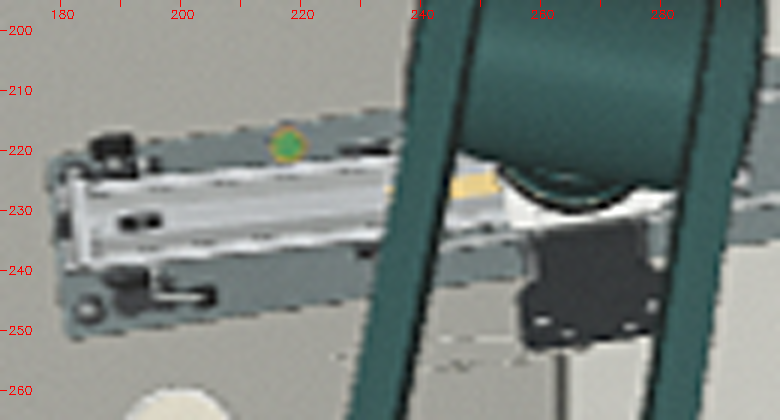

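move_arm(
  increments=[
    [[0,0.01,0,0,0,0,0],[0,0.025,0,0,0,0,0],[0,0.04,0,0,0,0,0],[0,0.055,0,0,0,0,0],[0,0.07,0,0,0,0,0],[0,0.085,0,0,0,0,0],[0,0.1,0,0,0,0,0],[0,0.115,0,0,0,0,0]],
  ],
)

```text
time: 11.45
tool_pos: [0.5096, -0.0197, 0.2422]
ee_rot: [3.142, -0.0, 1.709]
wrist_force: [0.3, -0.3, -0.1]
width: 0.0006
```

move_arm(
  increments=[
    [[0,0.015,0,0,0,0,0],[0,0.03,0,0,0,0,0],[0,0.045,0,0,0,0,0],[0,0.06,0,0,0,0,0],[0,0.075,0,0,0,0,0],[0,0.09,0,0,0,0,0],[0,0.105,0,0,0,0,0],[0,0.12,0,0,0,0,0]],
  ],
)

```text
time: 12.12
tool_pos: [0.5079, -0.0078, 0.2422]
ee_rot: [3.142, -0.0, 1.709]
wrist_force: [0.2, 0.2, -0.7]
width: 0.0008
```

```bash
python3 -c "
from h import *
go(-23,-1,43)
q,d=robot.snapshot('scene');crop('scene',q,'pics/s9.png',(155,165,300,245),5)
q,d=robot.snapshot('top');crop('top',q,'pics/t9.png',(170,195,300,265),6)"
```

```text
t 12.12 tip tester mm [-66.3  -0.7  43. ] F [ 0.2 -0.2 -0.7] w 0.0008
shift [ 0.433  0.002 -0.   ] turn [ 0.    -0.    -0.001] joints [-0.13  0.09  1.7   0.    1.35 -0.27]
```

View pics/s9.png

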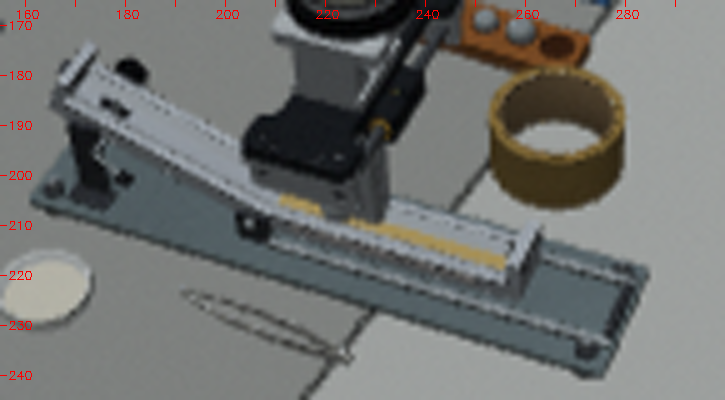

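View pics/t9.png

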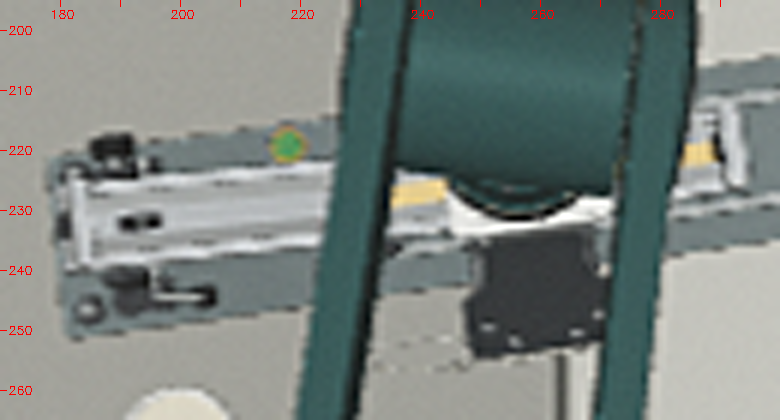

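move_arm(
  increments=[
    [[0,0.01,0,0,0,0,0],[0,0.025,0,0,0,0,0],[0,0.04,0,0,0,0,0],[0,0.055,0,0,0,0,0],[0,0.07,0,0,0,0,0],[0,0.085,0,0,0,0,0],[0,0.1,0,0,0,0,0],[0,0.115,0,0,0,0,0]],
  ],
)

```text
time: 12.88
tool_pos: [0.5063, 0.0036, 0.2422]
ee_rot: [3.142, -0.0, 1.709]
wrist_force: [-0.0, -0.2, -0.3]
width: 0.0006
```

move_arm(
  increments=[
    [[0,0.015,0,0,0,0,0],[0,0.03,0,0,0,0,0],[0,0.045,0,0,0,0,0],[0,0.06,0,0,0,0,0],[0,0.075,0,0,0,0,0],[0,0.09,0,0,0,0,0],[0,0.105,0,0,0,0,0],[0,0.12,0,0,0,0,0]],
  ],
)

```text
time: 13.55
tool_pos: [0.5047, 0.0155, 0.2422]
ee_rot: [3.142, -0.0, 1.709]
wrist_force: [-0.6, 0.3, 0.1]
width: 0.0001
```

move_arm(
  increments=[
    [[0,0.015,0,0,0,0,0],[0,0.03,0,0,0,0,0],[0,0.045,0,0,0,0,0],[0,0.06,0,0,0,0,0],[0,0.075,0,0,0,0,0],[0,0.09,0,0,0,0,0],[0,0.105,0,0,0,0,0],[0,0.12,0,0,0,0,0]],
  ],
)

```text
time: 14.22
tool_pos: [0.503, 0.0274, 0.2422]
ee_rot: [3.142, -0.0, 1.709]
wrist_force: [1.5, 0.5, 0.4]
width: 0.0005
```

```bash
python3 -c "
from h import *
go(-23,-1,43)"
```

```text
t 14.22 tip tester mm [-30.8  -0.8  43. ] F [ 0.3 -1.5  0.4] w 0.0005
shift [ 0.078  0.002 -0.   ] turn [ 0.    -0.    -0.001] joints [-0.06  0.08  1.71  0.    1.35 -0.2 ]
```

move_arm(
  increments=[
    [[0,0.015,0,0,0,0,0],[0,0.03,0,0,0,0,0],[0,0.045,0,0,0,0,0],[0,0.06,0,0,0,0,0],[0,0.075,0,0,0,0,0],[0,0.09,0,0,0,0,0],[0,0.105,0,0,0,0,0],[0,0.12,0,0,0,0,0]],
  ],
)

```text
time: 14.88
tool_pos: [0.5015, 0.0391, 0.2423]
ee_rot: [3.141, 0.0, 1.709]
wrist_force: [0.2, -0.1, 0.4]
width: -0.0
```

move_arm(
  increments=[
    [[0,0.015,0,-0.005,0,0,0],[0,0.03,0,-0.01,0,0,0],[0,0.045,0,-0.015,0,0,0],[0,0.06,0,-0.02,0,0,0],[0,0.075,0,-0.026,0,0,0],[0,0.09,0,-0.032,0,0,0],[0,0.105,0,-0.038,0,0,0],[0,0.12,0,-0.044,0,0,0]],
  ],
)

```text
time: 15.55
tool_pos: [0.4997, 0.0512, 0.2466]
ee_rot: [3.142, -0.0, 1.709]
wrist_force: [0.5, -1.1, 0.6]
width: 0.0005
```

```bash
python3 -c "
from h import *
go(100,-1,85.6)
q,d=robot.snapshot('scene');crop('scene',q,'pics/s10.png',(155,165,300,245),5)
q,d=robot.snapshot('top');crop('top',q,'pics/t10.png',(170,195,300,265),6)"
```

```text
t 15.55 tip tester mm [-6.8 -0.8 47.4] F [-1.2 -0.4  0.6] w 0.0005
shift [ 1.068e+00  1.000e-03 -3.820e-01] turn [ 0.    -0.    -0.001] joints [-0.01  0.07  1.71  0.    1.36 -0.15]
```

View pics/s10.png

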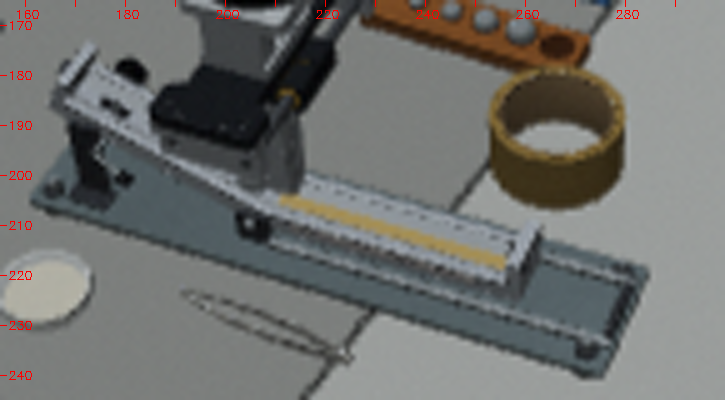

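View pics/t10.png

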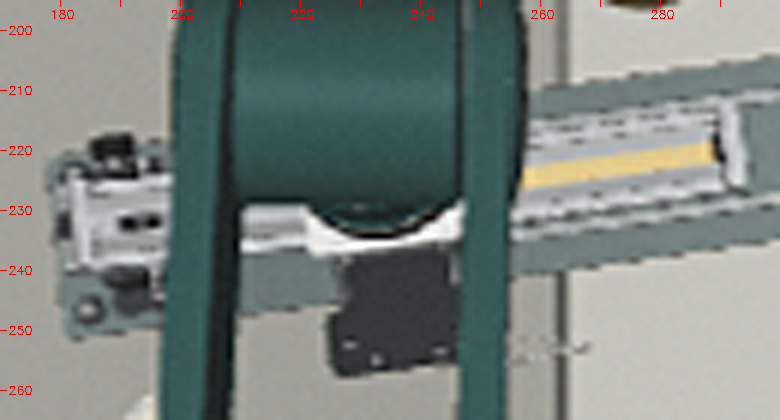

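move_arm(
  increments=[
    [[0,0.02,0,-0.007,0,0,0],[0,0.04,0,-0.015,0,0,0],[0,0.06,0,-0.022,0,0,0],[0,0.08,0,-0.029,0,0,0],[0,0.1,0,-0.036,0,0,0],[0,0.12,0,-0.044,0,0,0],[0,0.14,0,-0.051,0,0,0],[0,0.16,0,-0.058,0,0,0]],
  ],
)

```text
time: 16.32
tool_pos: [0.4975, 0.067, 0.2525]
ee_rot: [3.141, -0.0, 1.709]
wrist_force: [0.4, -1.2, 0.7]
width: 0.0005
```

move_arm(
  increments=[
    [[0,0.02,0,-0.007,0,0,0],[0,0.04,0,-0.015,0,0,0],[0,0.06,0,-0.022,0,0,0],[0,0.08,0,-0.029,0,0,0],[0,0.1,0,-0.036,0,0,0],[0,0.12,0,-0.044,0,0,0],[0,0.14,0,-0.051,0,0,0],[0,0.16,0,-0.058,0,0,0]],
  ],
)

```text
time: 16.98
tool_pos: [0.4953, 0.0829, 0.2582]
ee_rot: [3.142, -0.0, 1.709]
wrist_force: [0.8, -0.8, 1.0]
width: 0.0003
```

move_arm(
  increments=[
    [[0,0.02,0,-0.007,0,0,0],[0,0.04,0,-0.015,0,0,0],[0,0.06,0,-0.022,0,0,0],[0,0.08,0,-0.029,0,0,0],[0,0.1,0,-0.036,0,0,0],[0,0.12,0,-0.044,0,0,0],[0,0.14,0,-0.051,0,0,0],[0,0.16,0,-0.058,0,0,0]],
  ],
)

```text
time: 17.65
tool_pos: [0.4931, 0.0987, 0.2641]
ee_rot: [3.142, -0.0, 1.709]
wrist_force: [0.3, -0.4, -0.4]
width: 0.0002
```

move_arm(
  increments=[
    [[0,0.02,0,-0.007,0,0,0],[0,0.04,0,-0.015,0,0,0],[0,0.06,0,-0.022,0,0,0],[0,0.08,0,-0.029,0,0,0],[0,0.1,0,-0.036,0,0,0],[0,0.12,0,-0.044,0,0,0],[0,0.14,0,-0.051,0,0,0],[0,0.16,0,-0.058,0,0,0]],
  ],
)

```text
time: 18.32
tool_pos: [0.4909, 0.1146, 0.2699]
ee_rot: [3.142, -0.0, 1.709]
wrist_force: [0.2, -1.1, 0.5]
width: 0.0008
```

```bash
python3 -c "
from h import *
go(100,-1,85.6)
q,d=robot.snapshot('scene');crop('scene',q,'pics/s11.png',(155,145,300,245),5)
q,d=robot.snapshot('top');crop('top',q,'pics/t11.png',(170,195,300,265),6)"
```

```text
t 18.32 tip tester mm [57.2 -0.9 70.7] F [-1.1 -0.1  0.5] w 0.0008
shift [ 0.428  0.001 -0.149] turn [ 0.    -0.    -0.001] joints [ 0.12  0.05  1.68  0.    1.41 -0.02]
```

View pics/s11.png

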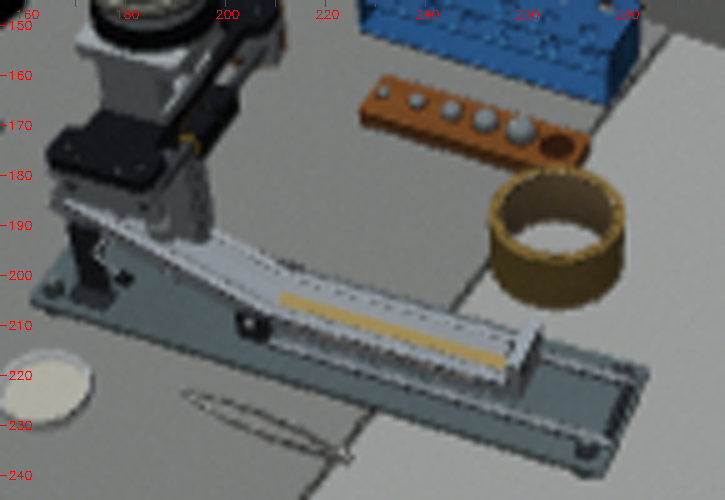

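View pics/t11.png

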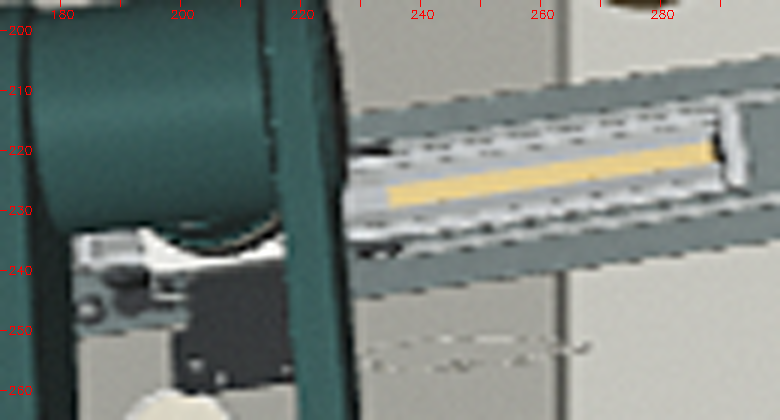

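move_arm(
  increments=[
    [[0,0.02,0,-0.007,0,0,0],[0,0.04,0,-0.014,0,0,0],[0,0.06,0,-0.021,0,0,0],[0,0.08,0,-0.028,0,0,0],[0,0.1,0,-0.035,0,0,0],[0,0.12,0,-0.042,0,0,0],[0,0.14,0,-0.049,0,0,0],[0,0.16,0,-0.056,0,0,0]],
  ],
)

```text
time: 19.08
tool_pos: [0.4887, 0.1304, 0.2755]
ee_rot: [3.141, -0.0, 1.709]
wrist_force: [-0.2, -1.1, 0.9]
width: 0.0003
```

move_arm(
  increments=[
    [[0,0.02,0,-0.007,0,0,0],[0,0.04,0,-0.014,0,0,0],[0,0.06,0,-0.021,0,0,0],[0,0.08,0,-0.028,0,0,0],[0,0.1,0,-0.035,0,0,0],[0,0.12,0,-0.042,0,0,0],[0,0.14,0,-0.049,0,0,0],[0,0.16,0,-0.056,0,0,0]],
  ],
)

```text
time: 19.75
tool_pos: [0.4865, 0.1462, 0.2811]
ee_rot: [3.141, -0.0, 1.709]
wrist_force: [1.0, -1.4, -0.2]
width: 0.0004
```

move_arm(
  increments=[
    [[0,0.015,0,-0.005,0,0,0],[0,0.03,0,-0.011,0,0,0],[0,0.045,0,-0.016,0,0,0],[0,0.06,0,-0.022,0,0,0],[0,0.075,0,-0.027,0,0,0],[0,0.09,0,-0.033,0,0,0],[0,0.1,0,-0.036,0,0,0]],
  ],
)

```text
time: 20.33
tool_pos: [0.485, 0.1563, 0.2845]
ee_rot: [-3.141, -0.001, 1.709]
wrist_force: [0.5, 0.7, 0.4]
width: 0.0002
```

```bash
python3 -c "
from h import *
go(103.7,-1,86.9)"
```

```text
t 20.33 tip tester mm [99.5 -0.8 85.3] F [ 0.6 -0.6  0.4] w 0.0002
shift [ 0.043  0.001 -0.016] turn [-0.    -0.    -0.001] joints [0.2  0.05 1.65 0.   1.44 0.06]
```

Small steps now until the stop shows in the force.

move_arm(
  increments=[
    [[0,0.01,0,-0.004,0,0,0],[0,0.02,0,-0.007,0,0,0],[0,0.02,0,-0.007,0,0,0]],
  ],
)

```text
time: 20.58
tool_pos: [0.4848, 0.1581, 0.2853]
ee_rot: [3.141, -0.0, 1.709]
wrist_force: [0.9, -0.7, -0.5]
width: 0.0006
```

move_arm(
  increments=[
    [[0,0.01,0,-0.004,0,0,0],[0,0.01,0,-0.004,0,0,0]],
  ],
)

```text
time: 20.75
tool_pos: [0.4847, 0.159, 0.2858]
ee_rot: [3.141, -0.0, 1.709]
wrist_force: [0.3, -0.9, 0.2]
width: 0.0003
```

move_arm(
  increments=[
    [[0,0.01,0,-0.004,0,0,0],[0,0.01,0,-0.004,0,0,0]],
  ],
)

```text
time: 20.92
tool_pos: [0.4846, 0.16, 0.2862]
ee_rot: [3.141, -0.0, 1.709]
wrist_force: [0.4, -0.8, 0.7]
width: 0.0008
```

```bash
python3 -c "
from h import *
go(103.7,-1,86.9)"
```

```text
t 20.92 tip tester mm [103.1  -1.   87. ] F [-0.9 -0.3  0.7] w 0.0008
shift [0.006 0.    0.001] turn [ 0.    -0.    -0.001] joints [0.21 0.05 1.64 0.   1.44 0.07]
```

move_arm(
  increments=[
    [[0,0.01,0,-0.003,0,0,0],[0,0.01,0,-0.003,0,0,0]],
  ],
)

```text
time: 21.08
tool_pos: [0.4845, 0.161, 0.2865]
ee_rot: [3.141, -0.0, 1.709]
wrist_force: [0.1, 0.4, -0.2]
width: 0.0004
```

move_arm(
  increments=[
    [[0,0.01,0,-0.003,0,0,0],[0,0.01,0,-0.003,0,0,0]],
  ],
)

```text
time: 21.25
tool_pos: [0.4843, 0.1616, 0.2866]
ee_rot: [-3.141, 0.002, 1.709]
wrist_force: [0.2, -3.0, 0.1]
width: 0.0002
```

```bash
python3 -c "
from h import *
go(103.7,-1,86.9)"
```

```text
t 21.25 tip tester mm [104.3  -0.9  87.4] F [-3.   0.2  0.1] w 0.0002
shift [-0.01   0.001  0.005] turn [-0.     0.001 -0.001] joints [ 0.21  0.05  1.64 -0.    1.44  0.07]
```

move_arm(
  increments=[
    [[0,0.01,0,0,0,0,0],[0,0.01,0,0,0,0,0],[0,0.01,0,0,0,0,0]],
  ],
)

```text
time: 21.5
tool_pos: [0.4843, 0.1621, 0.2866]
ee_rot: [-3.141, 0.003, 1.709]
wrist_force: [0.7, -5.6, 0.5]
width: 0.0005
```

move_arm(
  increments=[
    [[0,0.008,0,0,0,0,0],[0,0.008,0,0,0,0,0],[0,0.008,0,0,0,0,0]],
  ],
)

```text
time: 21.75
tool_pos: [0.4843, 0.1624, 0.2865]
ee_rot: [-3.141, 0.004, 1.708]
wrist_force: [1.7, -6.9, 0.3]
width: 0.0004
```

```bash
python3 -c "
from h import *
go(103.7,-1,86.9)"
```

```text
t 21.75 tip tester mm [104.6  -1.   87.3] F [-7.1 -0.8  0.3] w 0.0004
shift [-0.018 -0.     0.004] turn [-0.     0.003 -0.001] joints [ 0.21  0.06  1.64 -0.    1.44  0.08]
```

move_arm(
  increments=[
    [[0,-0.015,0,0,0,0,0],[0,-0.025,0,0.003,0,0,0],[0,-0.035,0,0.006,0,0,0],[0,-0.045,0,0.01,0,0,0],[0,-0.055,0,0.014,0,0,0],[0,-0.07,0,0.018,0,0,0],[0,-0.085,0,0.024,0,0,0],[0,-0.1,0,0.03,0,0,0]],
  ],
)

```text
time: 22.42
tool_pos: [0.4854, 0.1538, 0.2836]
ee_rot: [3.142, -0.0, 1.709]
wrist_force: [-0.3, 0.5, -0.5]
width: 0.0004
```

move_arm(
  increments=[
    [[0,-0.03,0,0.01,0,0,0],[0,-0.06,0,0.02,0,0,0],[0,-0.09,0,0.03,0,0,0],[0,-0.12,0,0.042,0,0,0],[0,-0.15,0,0.053,0,0,0],[0,-0.18,0,0.064,0,0,0],[0,-0.21,0,0.074,0,0,0],[0,-0.24,0,0.085,0,0,0]],
  ],
)

```text
time: 23.08
tool_pos: [0.4888, 0.1297, 0.2751]
ee_rot: [3.142, -0.0, 1.709]
wrist_force: [-0.5, 0.5, 0.3]
width: 0.0004
```

move_arm(
  increments=[
    [[0,-0.03,0,0.01,0,0,0],[0,-0.06,0,0.02,0,0,0],[0,-0.09,0,0.03,0,0,0],[0,-0.12,0,0.042,0,0,0],[0,-0.15,0,0.053,0,0,0],[0,-0.18,0,0.064,0,0,0],[0,-0.21,0,0.074,0,0,0],[0,-0.24,0,0.085,0,0,0]],
  ],
)

```text
time: 23.75
tool_pos: [0.4921, 0.106, 0.2666]
ee_rot: [3.141, -0.0, 1.709]
wrist_force: [-0.3, -0.5, 0.1]
width: 0.0007
```

```bash
python3 -c "
from h import *
go(-20,-1,43)
q,d=robot.snapshot('scene');crop('scene',q,'pics/s12.png',(155,145,300,245),5)
q,d=robot.snapshot('top');crop('top',q,'pics/t12.png',(170,195,300,265),6)"
```

```text
t 23.75 tip tester mm [48.6 -0.9 67.4] F [-0.5  0.4  0.1] w 0.0007
shift [-0.685  0.002  0.244] turn [ 0.    -0.    -0.001] joints [ 0.1   0.05  1.68  0.    1.4  -0.04]
```

View pics/s12.png

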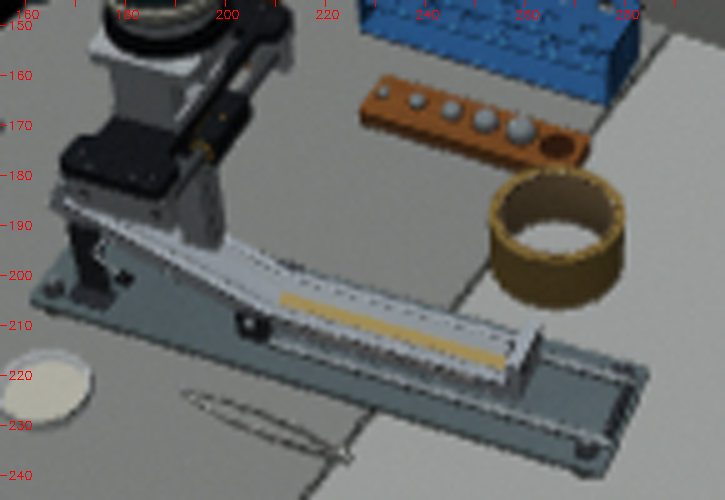

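View pics/t12.png

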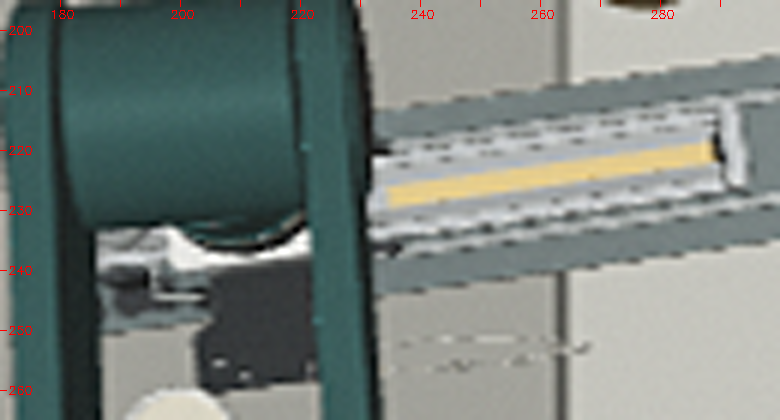

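move_arm(
  increments=[
    [[0,-0.03,0,0.01,0,0,0],[0,-0.06,0,0.02,0,0,0],[0,-0.09,0,0.03,0,0,0],[0,-0.12,0,0.042,0,0,0],[0,-0.15,0,0.053,0,0,0],[0,-0.18,0,0.064,0,0,0],[0,-0.21,0,0.074,0,0,0],[0,-0.24,0,0.085,0,0,0]],
  ],
)

```text
time: 24.52
tool_pos: [0.4954, 0.0822, 0.2581]
ee_rot: [3.142, -0.0, 1.709]
wrist_force: [0.1, 0.2, -0.2]
width: 0.0005
```

move_arm(
  increments=[
    [[0,-0.03,0,0.01,0,0,0],[0,-0.06,0,0.02,0,0,0],[0,-0.09,0,0.03,0,0,0],[0,-0.12,0,0.042,0,0,0],[0,-0.15,0,0.053,0,0,0],[0,-0.18,0,0.064,0,0,0],[0,-0.21,0,0.074,0,0,0],[0,-0.24,0,0.085,0,0,0]],
  ],
)

```text
time: 25.18
tool_pos: [0.4987, 0.0584, 0.2496]
ee_rot: [-3.142, -0.0, 1.709]
wrist_force: [0.2, 0.7, 0.3]
width: 0.0008
```

```bash
python3 -c "
from h import *
go(-20,-1,43)
q,d=robot.snapshot('scene');crop('scene',q,'pics/s13.png',(155,145,300,245),5)
q,d=robot.snapshot('top');crop('top',q,'pics/t13.png',(170,195,300,265),6)"
```

```text
t 25.18 tip tester mm [ 0.5 -0.8 50.4] F [ 0.6 -0.2  0.3] w 0.0008
shift [-0.205  0.002  0.074] turn [-0.    -0.    -0.001] joints [ 0.    0.07  1.71  0.    1.37 -0.13]
```

View pics/s13.png

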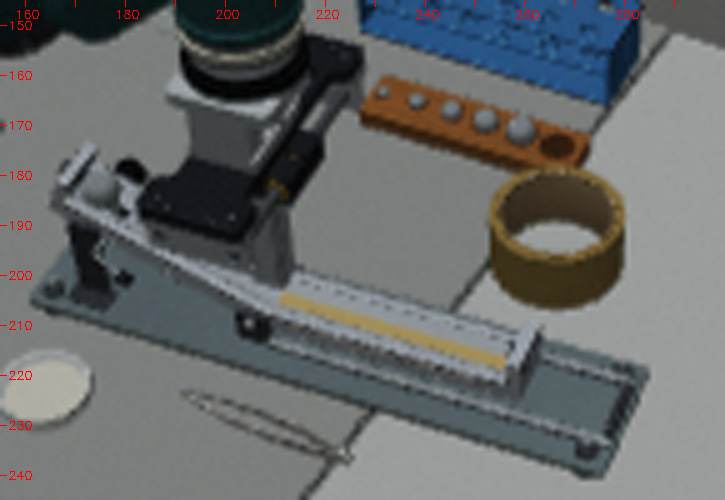

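View pics/t13.png

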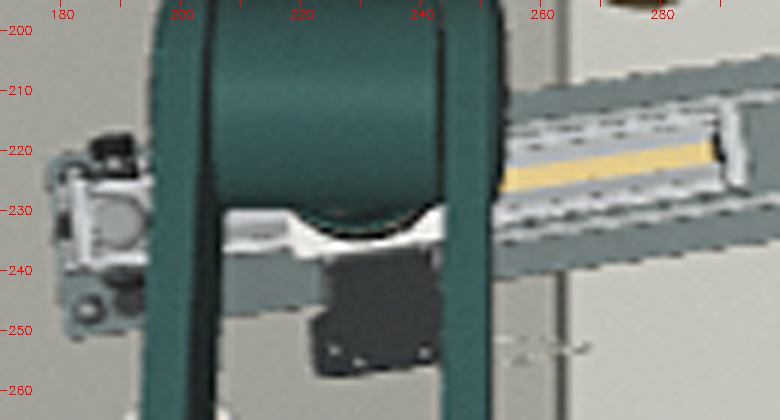

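Ball sits behind the catch at the top (scene 174.5,183; top 189,232). Lift clear and move away, then check.

move_arm(
  increments=[
    [[0,0,0,-0.2,0,0,0],[0,0,0,-0.5,0,0,0],[0,0,0,-0.8,0,0,0],[0,0,0,-1,0,0,0],[0,0,0,-1,0,0,0]],
  ],
)

```text
time: 25.7
tool_pos: [0.4997, 0.0588, 0.3555]
ee_rot: [3.131, 0.001, 1.709]
wrist_force: [1.0, 0.3, -0.2]
width: 0.0005
```

move_arm(
  increments=[
    [[0,-0.3,0,0,0,0,0],[0,-0.7,0,0,0,0,0],[0,-1,0,0,0,0,0],[0,-1,0,0,0,0,0]],
  ],
)

```text
time: 26.03
tool_pos: [0.5127, -0.0443, 0.3481]
ee_rot: [-3.14, 0.002, 1.704]
wrist_force: [0.8, 0.6, 0.1]
width: 0.0004
```

move_arm(
  increments=[
    [[0,-0.3,0,0,0,0,0],[0,-0.7,0,0,0,0,0],[0,-1,0,0,0,0,0],[0,-1,0,0,0,0,0]],
  ],
)

```text
time: 26.37
tool_pos: [0.5264, -0.1431, 0.348]
ee_rot: [-3.14, 0.001, 1.704]
wrist_force: [0.5, 0.7, -0.1]
width: 0.0005
```

```bash
python3 -c "
from h import *
go(-220,-1,150)
q,d=robot.snapshot('scene');crop('scene',q,'pics/s14.png',(155,145,300,245),5)
q,d=robot.snapshot('top');crop('top',q,'pics/t14.png',(170,195,300,265),6)
t=np.radians(20)
for x in(134,137):
  X=np.array([x*np.cos(t)-12.7*np.sin(t),0,34+x*np.sin(t)+12.7*np.cos(t)])/1e3
  c,s=np.cos(p[2]),np.sin(p[2]);Wd=[p[0]+c*X[0],p[1]+s*X[0],X[2]]
  print(x,proj('top',Wd),proj('scene',Wd))"
```

```text
t 26.37 tip tester mm [-2.031e+02  2.000e-01  1.488e+02] F [ 0.6 -0.5 -0.1] w 0.0005
shift [-0.171  0.01  -0.012] turn [-0.001  0.001 -0.004] joints [-0.37  0.1   1.47 -0.    1.57 -0.5 ]
134 [190.68240016 231.76517064] [175.01289914 182.34962266]
137 [189.6296188  231.86889495] [174.21027735 181.9089507 ]
```

View pics/s14.png

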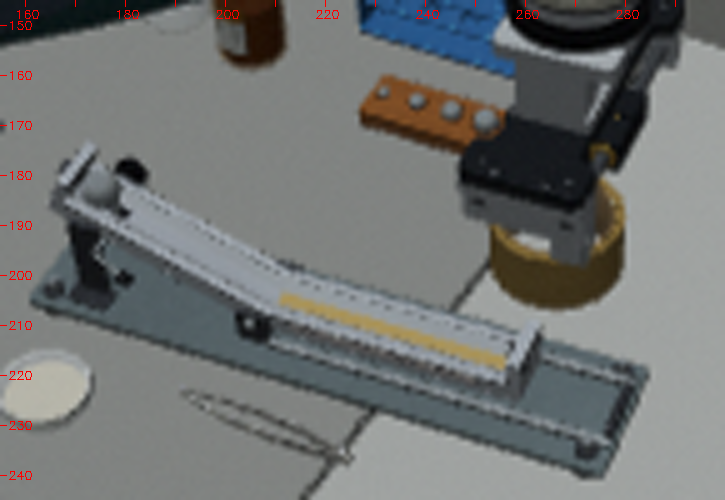

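View pics/t14.png

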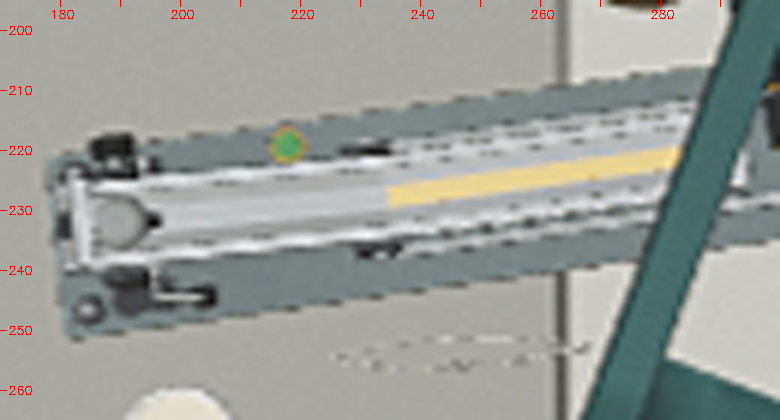

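move_arm(
  increments=[
    [[0,0,0,0,0,0,0],[0,0,0,0,0,0,0],[0,0,0,0,0,0,0],[0,0,0,0,0,0,0],[0,0,0,0,0,0,0],[0,0,0,0,0,0,0]],
  ],
)

```text
time: 26.97
tool_pos: [0.5263, -0.1388, 0.3498]
ee_rot: [3.141, -0.0, 1.71]
wrist_force: [0.7, 0.4, 0.2]
width: 0.0005
```

```bash
python3 -c "
from h import *
print(robot.close_job(), robot.get_obs()['time'])"
```

```text
the job is handed in; nothing more can be done
the job is handed in; nothing more can be done
```

The tester is ready and the job was handed in at about 27 s of the 48 s allowed. The carriage is butted against the chute, and the ball rests behind the catch at the top stop.

- **Carriage:** I pushed it on its end face with the closed fingertips until the force rose to about 8 N. The pictures taken afterwards show no gap in the gutter.
- **Ball:** I pushed it at 12–24 mm/s along the carriage and up the chute to the top stop, where the force reached about 7 N. I then backed the fingertip down the slope slowly, in case the catch had not caught.
- **Last checks:** The last two pictures, taken just before handing in, show the ball still at the top. Its position is within about 1–2 pixels of where it should sit on the catch (about 3 mm per pixel). The arm was clear of everything, and the bystanders I could see had not moved.
- **Not seen directly:** The gripper hid the ball for most of the push, so I followed it by the fingertip position, the force and seeing no ball on the gutter behind. I did not view the catch itself up close; I take it to be raised because the ball stayed put with nothing behind it.

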